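Turn the block in the marking unit's tray

TASK

Pull the marking unit's tray out, on past its half-way catch, right to its stop. Turn the aluminium block in it half round, end for end, and push it up against the upright steel fence in the tray so that its plain long face, not the one with the bores, lies flat against the fence with no gap and its whole length along the fence. Then push the tray fully home, and leave the jar, pliers and bearing where they are.

Things in the scene. Friction and masses are not known exactly. Their poses are not given: they have to be found in the camera images.
- marking_unit: low grey sheet-metal unit fixed on the bench, 190 deep (x) x 236 wide (y) x 80 high, with a grey head housing (85 x 130 x 60, from 2 mm to 88 mm behind the middle) on the rear of its roof. Origin: centre of its underside; its open front is at x = -95 mm and faces its own -x; z up. It may stand anywhere along the right-hand part of the bench, turned to the robot.
- tray (a joint): how far the tray is pulled out, m: 0 = fully home, grows as it is pulled towards the unit's -x. It starts home or slightly ajar. About half way a spring catch holds it (about 10 to 15 N to pull or push it through, which feels like a stop but gives way); the true stop lies well beyond the catch, is rigid and is not marked: pull until it goes no further.
- tray_handle (a point): middle of the tray's steel handle bar: a round bar 12 mm thick and 100 mm long along the unit's y, 64 mm above the bench, 50 mm in front of the tray's front panel (panel top 72 mm above the bench), on two end posts. It moves with the tray; axes as the unit's.
- fence (a point): middle of the foot line of the fence's face, at tray floor height (12 mm above the bench); moves with the tray, axes as the unit's. The fence is an upright steel plate along the tray's right (-y) side, 140 mm long (x), 35 high; its face looks to +y. The tray floor is clear for 168 mm to its left, up to a wall 18 mm high. Its middle lies 81 mm behind the front panel.
- valve_block: aluminium block, 100 long (x) x 46 wide (y) x 50 high (z), 0.4 to 0.8 kg, lying loose in the tray. Origin: centre of its underside; z up. Its -y long face has three round bores in a row (first face, already marked); its +y long face is plain (second face). It starts with the bores towards the fence, some 25 to 45 mm away from it.
- face2_a (a point): point on the block's plain (+y) long face, 5 mm from its -x end, at half height (25 mm above its underside)
- face2_b (a point): the same, 5 mm from the +x end of that face
- jar: glass jar of nuts, 60 mm wide, 78 high, standing loose to the left of the unit; origin at its foot
- pliers: red-handled pliers, 186 x 64 x 14, lying loose to the right of the tray; origin at the centre of the underside
- bearing: steel ball bearing, 62 mm across, 16 high, lying loose on the front half of the unit's roof; origin at the centre of its underside

How it is judged:
On the way, in this order (a step that is already met when the one before it is completed fails the run):
1. the tray is pulled out to its stop (value of joint tray above 0.155 m), for 0.2 s.
2. with the tray out, the block's plain long face lies against the fence (value of joint tray above 0.13 m and y of face2_a in the frame of fence between -0.004 and 0.004 m and y of face2_b in the frame of fence between -0.004 and 0.004 m and angle between valve_block's own z axis and vertical below 0.06 rad), for 0.2 s.
At the end, for the whole second after the job is handed in: The tray is home (within 4 mm), and in it the block lies flat on the tray floor, at rest, its plain long face against the fence (both ends of the face within 4 mm of it) and its middle within 25 mm of the fence's middle (value of joint tray below 0.004 m and y of face2_a in the frame of fence between -0.004 and 0.004 m and y of face2_b in the frame of fence between -0.004 and 0.004 m and x of valve_block in the frame of fence between -0.025 and 0.025 m and angle between valve_block's own z axis and vertical below 0.06 rad and z of valve_block in the frame of fence below 0.004 m and linear speed of valve_block below 0.01 m/s); the robot touches nothing.
It fails at once if the jar, pliers or bearing is moved by more than 30 mm (distance of any of jar, pliers, bearing from where it was at the start of the episode above 0.03 m).
It also fails if it takes over 72 s, if anything falls off the work surface, if the arm or the gripper's body presses on something with over 40 N, if the wrist force passes 120 N, or if a joint passes its speed limit or range.

ROBOT

A 7-joint arm with a two-finger parallel gripper is mounted at the origin on a cart in front of the work surface, level with it; the furniture and walls round the work are solid. World frame = base frame: x ahead of the robot, y to its left, z up, the work surface at z = 0. Lengths are in m, angles in rad, forces in N, time in s.
With the tool pointing down it reaches from about 0.4 to 0.85 m from the base axis. Payload 10.4 kg.
Tool frame: the origin (TCP) lies midway between the tips of the shut fingers; the grasp point (between the pads) lies 19 mm behind it; z points along the fingers, y is the line along which they close (so a half turn about z gives the same grasp; the last joint's range is limited). The gripper opens to 87 mm and grips with 3 to 60 N. Pads are 19 mm wide; open, the fingers measure 117 mm over their backs; the gripper's body (75 mm by 190 mm) begins 51 mm behind the grasp point.
Start: joints at [1.115, 0.332, -0.065, 1.46, 0.022, 1.35, -0.088], TCP at [0.262, -0.567, 0.223] pointing down, gripper open.
Joint ranges: [-2.6, 2.6], [-0.5, 2.12], [-1.47, 1.34], [0.16, 2.42], [-1.27, 4.41], [0.06, 2.06], [-2.6, 2.6]. Speed limits (rad/s): [2.22, 2.22, 2.79, 2.79, 3.14, 3.14, 3.14].

INTERFACE

Orientations are given as a unit quaternion [x, y, z, w].
In Python, from bench import sensors, eyes, order gives the robot as it stands.
- The arm moves only by the tool arm_command, never from a script. Its argument "steps" is a list of rows, each an object with "rot": the turn, a rotation vector about the world's x, y, z in degrees, a list of three; "slide": the shift along the world's x, y, z in m, a list of three; "grip": the opening, from 0 (shut) to 1 (fully open). A call has exactly 8 rows; each row shifts and turns the commanded pose from where the row before left it; what a row does not reach is not made up. A row lasts 1/8 s, in which the tool goes at most 62.5 mm and 10.7 degrees, less where a joint would pass 70% of its speed; a pose out of reach is approached as far as the arm can. A call with a gripper value outside its range is refused whole. The fingers move at their own pace and stop on an object; "newtons" is the grip in N (left out, the last holds). Time passes only in rows, so rows that do not move let the fingers close, or fill a call up. It gives the time, the measured TCP pose, the force, the opening and the grip force at its end, in the units of the state.
- sensors.read_state(): the state, without advancing time (a new reading comes with each control period).
- eyes.camera(name): name is "scene" or "top" or "wrist"; returns a dict with "pixels" (400x640x3 uint8, red, green, blue), "intrinsics" (3x3 intrinsics, pixels), "pose" (4x4, takes a point from camera to world coordinates). Camera axes: x right, y down, z forward; pixel columns grow to the right and rows downward; lengths in m; the calibration is good to about 2 mm. A picture is of the moment at which its call begins. There is no depth.
- order.close_job(): hands the job in; it is judged then, once.
Trained networks look in a picture, given as the dict that the camera call returned (one of the last four; its "shot" number tells which), for a name from the list of things; names that differ only in an ending like _2 or _b are one class to them, and where a whole thing is asked for, a point or a joint stands for the part that bears it (a point fixed in the world has none). Each returns a list of dicts, best first, with "conf" (0 to 1); they miss things now and then, are a little off and sometimes report something else, mostly with a low value. They report only what shows in the picture. A call takes as long as a camera call.
- eyes.look_for(name, picture): "bbox" ([left, top, right, bottom] in pixels, round what is visible of it).
The state is a dict: "time": time; "joint_positions": joint angles; "joint_vel": joint speeds; "joint_torque": joint torques, N m; "ee_pos": TCP position; "eef_rot": TCP orientation; "ft_force": force on the tool from outside, world axes, zero at the start; "torque": the same for the moment, N m; "width": finger opening in m; "grip_force": force on a finger pad.
Only numpy, scipy, OpenCV 4.12 (cv2) and the standard library are available. Lean on these libraries where they do the work, as an engineer would, in place of code of your own. Each camera call takes 0.05 s, during which the arm holds its last target. There are 200 camera calls.

## Working session

There is one attempt and no reset: what is moved stays moved. The work goes in short steps, Python scripts to look and compute and a tool call to move; the robot and the scene stay as the last step left them, time stands still between calls to the robot, and variables do not carry over. Pictures are saved under pics/ and viewed, at most 10 in all, crops included, and the job is handed in when it is done.

Besides the shell and the picture viewer there is one more tool, called as name([rows], argument=value, ...), one row to a line, values as JSON. arm_command: Moves the arm, as the interface text tells. Its arguments: {"type":"object","properties":{"steps":{"type":"array","items":{"type":"object","properties":{"rot":{"type":"array","items":{"type":"number"}},"slide":{"type":"array","items":{"type":"number"}},"grip":{"type":"number"}}}},"newtons":{"type":"number"}},"required":["steps"]}

```bash
mkdir -p pics; ls
cat > h.py <<'E'
import numpy as np, cv2
from bench import sensors, eyes, order
def snap(n,f=None):
    p=eyes.camera(n)
    if f: cv2.imwrite('pics/'+f,p['pixels'][:,:,::-1])
    return p
def ray(p,uv):
    K=np.array(p['intrinsics']);T=np.array(p['pose'])
    d=T[:3,:3]@np.linalg.inv(K)@np.array([uv[0],uv[1],1.]);return T[:3,3],d
def atz(p,uv,z):
    o,d=ray(p,uv);return o+d*(z-o[2])/d[2]
def proj(p,X):
    K=np.array(p['intrinsics']);T=np.array(p['pose'])
    c=T[:3,:3].T@(np.array(X)-T[:3,3]);q=K@c;return q[:2]/q[2]
E
python3 - <<'E'
from h import *
for n in('top','scene'):
    p=snap(n,n+'1.png');print(n,np.round(p['pose'],3).tolist(),np.round(p['intrinsics'],1).tolist())
    for k in('marking_unit','tray_handle','fence','valve_block','jar','pliers','bearing'):
        print(k,[(np.round(d['bbox']).tolist(),round(d['conf'],2)) for d in eyes.look_for(k,p)[:2]])
print(sensors.read_state())
E
```

```text
pics
top [[0.015, -0.99, 0.14, 0.441], [-1.0, -0.017, -0.015, -0.253], [0.017, -0.139, -0.99, 1.278], [0.0, 0.0, 0.0, 1.0]] [[503.9, 0.0, 320.0], [0.0, 503.9, 194.7], [0.0, 0.0, 1.0]]
marking_unit [([277.0, 98.0, 384.0, 212.0], 0.93)]
tray_handle [([275.0, 172.0, 364.0, 214.0], 0.85)]
fence [([275.0, 171.0, 364.0, 213.0], 0.97)]
valve_block []
jar [([175.0, 136.0, 203.0, 165.0], 0.84), ([322.0, 152.0, 352.0, 175.0], 0.58)]
pliers [([410.0, 229.0, 468.0, 284.0], 0.57)]
bearing [([320.0, 152.0, 349.0, 180.0], 0.61)]
scene [[-0.861, -0.246, 0.444, 0.113], [-0.508, 0.452, -0.733, 0.546], [-0.02, -0.857, -0.515, 0.665], [0.0, 0.0, 0.0, 1.0]] [[439.0, 0.0, 317.7], [0.0, 439.0, 198.0], [0.0, 0.0, 1.0]]
marking_unit [([227.0, 151.0, 340.0, 241.0], 0.56)]
tray_handle [([270.0, 194.0, 340.0, 239.0], 0.61)]
fence [([270.0, 190.0, 338.0, 241.0], 0.96)]
valve_block [([286.0, 202.0, 311.0, 213.0], 0.44), ([269.0, 192.0, 341.0, 240.0], 0.2)]
jar [([181.0, 257.0, 211.0, 299.0], 0.97)]
pliers [([380.0, 180.0, 436.0, 198.0], 0.75), ([271.0, 192.0, 338.0, 240.0], 0.23)]
bearing [([378.0, 182.0, 431.0, 200.0], 0.66), ([288.0, 180.0, 312.0, 199.0], 0.61)]
{'time': 0.8, 'joint_positions': array([ 1.11538957,  0.3321892 , -0.06469461,  1.46008134,  0.02163144,
        1.34985405, -0.08850144]), 'joint_vel': array([ 5.38410178e-04,  4.00506622e-04,  6.89653783e-05,  1.39231223e-03,
       -1.07555152e-03, -1.56959158e-03,  1.37507902e-05]), 'joint_torque': array([-2.83097988e-04, -6.22997761e+01,  2.41534284e-02, -3.90102518e+01,
       -6.12618355e-02,  3.15286440e-02,  4.21470713e-05]), 'ee_pos': array([ 0.26216354, -0.56741079,  0.22259119]), 'eef_rot': array([9.76675678e-01, 2.14719849e-01, 1.41306504e-05, 8.10098399e-05]), 'ft_force': array([0.49846913, 0.13744617, 0.03127662]), 'torque': array([-0.00948267, -0.00364999,  0.03302102]), 'grip_force': 0.0, 'width': 0.0868996004631469}
```

Run:
```python
import cv2,numpy as np
a=cv2.imread('pics/top1.png')[80:300,150:490]
b=cv2.imread('pics/scene1.png')[130:310,160:460]
a=cv2.resize(a,None,fx=2.2,fy=2.2,interpolation=cv2.INTER_CUBIC)
cv2.imwrite('pics/c1.png',a)
```

```text
(no output)
```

View pics/c1.png

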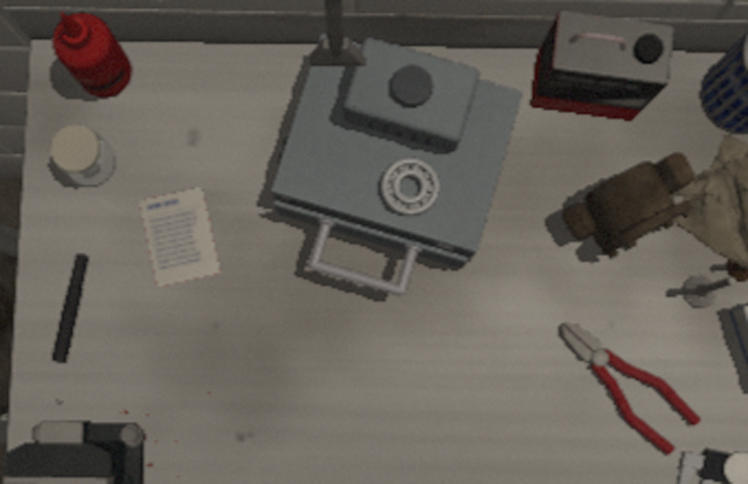

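The crop shows the unit turned so that its front faces down and slightly left. The handle bar runs from crop (312,264) to (405,290), the front roof edge from (275,195) to (472,255), and the bearing is at (410,186).

Run:
```python
from h import *
p=snap('top')
f=lambda c,z:atz(p,np.array(c)/2.2+[150,80],z)
for n,c,z in [('hl',(312,264),.064),('hr',(405,290),.064),('rfl',(275,195),.08),('rfr',(472,252),.08),('rbr',(521,92),.08),('bear',(410,186),.096),('jar',(75,148),.078),('plT',(565,325),.014),('plh',(690,420),.014),('plh2',(668,450),.014)]:
    print(n,np.round(f(c,z),3))
a,b=f((312,264),.064),f((405,290),.064);print(np.linalg.norm(b-a),np.degrees(np.arctan2(*(a-b)[[1,0]]))-90,(a+b)/2)
a,b=f((275,195),.08),f((472,252),.08);print(np.linalg.norm(b-a),np.degrees(np.arctan2(*(a-b)[[1,0]]))-90)
R=sensors.read_state()
from scipy.spatial.transform import Rotation as Ro
print(Ro.from_quat(R['eef_rot']).as_matrix().round(3))
```

```text
hl [ 0.598 -0.203  0.064]
hr [ 0.571 -0.306  0.064]
rfl [ 0.671 -0.161  0.08 ]
rfr [ 0.612 -0.378  0.08 ]
rbr [ 0.793 -0.432  0.08 ]
bear [ 0.681 -0.309  0.096]
jar [0.72  0.061 0.078]
plT [ 0.539 -0.492  0.014]
plh [ 0.433 -0.633  0.014]
plh2 [ 0.399 -0.607  0.014]
0.10647455663378537 -14.772912386763863 [ 0.5841131  -0.25433688  0.064     ]
0.2247271728817869 -15.359336944643374
[[ 0.908  0.419  0.   ]
 [ 0.419 -0.908 -0.   ]
 [ 0.     0.    -1.   ]]
```

arm_command([
  {"slide":[0.04,0.039,0],"rot":[0,0,6.25],"grip":0.45},
  {"slide":[0.04,0.039,0],"rot":[0,0,6.25],"grip":0.45},
  {"slide":[0.04,0.039,0],"rot":[0,0,6.25],"grip":0.45},
  {"slide":[0.04,0.039,0],"rot":[0,0,6.25],"grip":0.45},
  {"slide":[0.04,0.039,0],"rot":[0,0,6.25],"grip":0.45},
  {"slide":[0.04,0.039,0],"rot":[0,0,6.25],"grip":0.45},
  {"slide":[0.04,0.039,-0.02],"rot":[0,0,6.25],"grip":0.45},
  {"slide":[0.04,0.039,-0.02],"rot":[0,0,6.25],"grip":0.45},
])

```text
time: 1.85
ee_pos: [0.5834, -0.2543, 0.1825]
eef_rot: [0.793, 0.609, 0.0, 0.001]
ft_force: [0.3, -0.5, -0.7]
width: 0.0393
grip_force: 0.0
```

Run:
```python
from h import *
p=snap('wrist','w1.png')
for k in('tray_handle','bearing'):
    print(k,[(np.round(d['bbox']).tolist(),round(d['conf'],2)) for d in eyes.look_for(k,p)[:2]])
from scipy.spatial.transform import Rotation as Ro
R=sensors.read_state();print(R['ee_pos'],Ro.from_quat(R['eef_rot']).as_matrix().round(3),R['joint_positions'].round(2),R['width'])
for x in ((.598,-.203,.064),(.571,-.306,.064)): print(proj(p,x))
print(np.round(p['pose'],3))
```

```text
tray_handle [([315.0, 64.0, 396.0, 257.0], 0.96)]
bearing []
[ 0.58354953 -0.25137344  0.1810517 ] [[ 0.256  0.967 -0.001]
 [ 0.967 -0.256  0.003]
 [ 0.002 -0.002 -1.   ]] [ 0.64  0.41 -0.4   1.47  0.16  1.3  -0.03] 0.038791094779961295
[320.15554972 135.49388732]
[320.69229488 244.83900008]
[[ 0.966 -0.248 -0.073  0.604]
 [-0.259 -0.924 -0.283 -0.176]
 [ 0.003  0.292 -0.956  0.345]
 [ 0.     0.     0.     1.   ]]
```

View pics/w1.png

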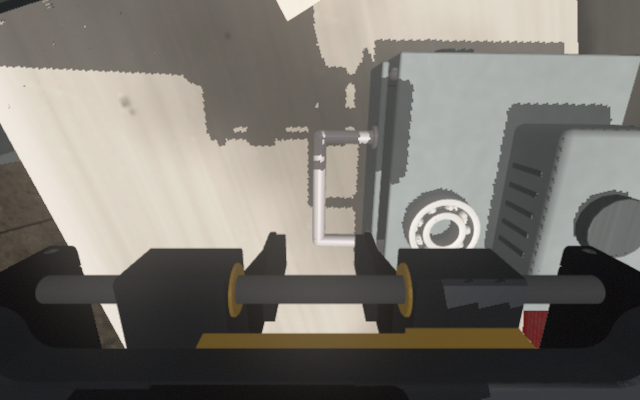

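The handle bar is the vertical bar at column 320, rows 133–243. That matches the projection of my estimate, so I go down and grip it.

arm_command([
  {"slide":[0,0,-0.035],"grip":0.45},
  {"slide":[0,0,-0.035],"grip":0.45},
  {"slide":[0,0,-0.035],"grip":0.45},
  {"slide":[0,0,-0.03],"grip":0.45},
  {"slide":[0,0,0],"grip":0.45},
  {"grip":0},
  {"grip":0},
  {"grip":0},
], newtons=45)

```text
schema error: expected keys rot, slide, grip
```

arm_command([
  {"rot":[0,0,0],"slide":[0,0,-0.035],"grip":0.45},
  {"rot":[0,0,0],"slide":[0,0,-0.035],"grip":0.45},
  {"rot":[0,0,0],"slide":[0,0,-0.035],"grip":0.45},
  {"rot":[0,0,0],"slide":[0,0,-0.03],"grip":0.45},
  {"rot":[0,0,0],"slide":[0,0,0],"grip":0.45},
  {"rot":[0,0,0],"slide":[0,0,0],"grip":0},
  {"rot":[0,0,0],"slide":[0,0,0],"grip":0},
  {"rot":[0,0,0],"slide":[0,0,0],"grip":0},
], newtons=45)

```text
time: 3.0
ee_pos: [0.5827, -0.2557, 0.0487]
eef_rot: [0.794, 0.607, 0.0, 0.001]
ft_force: [0.1, 0.1, 1.0]
width: 0.0168
grip_force: 0.0
```

arm_command([
  {"rot":[0,0,0],"slide":[0,0,0],"grip":0},
  {"rot":[0,0,0],"slide":[0,0,0],"grip":0},
  {"rot":[0,0,0],"slide":[-0.0116,0.0031,0],"grip":0},
  {"rot":[0,0,0],"slide":[-0.0116,0.0031,0],"grip":0},
  {"rot":[0,0,0],"slide":[-0.0116,0.0031,0],"grip":0},
  {"rot":[0,0,0],"slide":[-0.0116,0.0031,0],"grip":0},
  {"rot":[0,0,0],"slide":[-0.0116,0.0031,0],"grip":0},
  {"rot":[0,0,0],"slide":[-0.0116,0.0031,0],"grip":0},
])

```text
time: 4.0
ee_pos: [0.5127, -0.2359, 0.0483]
eef_rot: [0.794, 0.608, 0.001, 0.0]
ft_force: [3.4, 3.1, 6.7]
width: 0.0104
grip_force: 45.0
```

arm_command([
  {"rot":[0,0,0],"slide":[-0.0116,0.0031,0],"grip":0},
  {"rot":[0,0,0],"slide":[-0.0116,0.0031,0],"grip":0},
  {"rot":[0,0,0],"slide":[-0.0116,0.0031,0],"grip":0},
  {"rot":[0,0,0],"slide":[-0.0058,0.0016,0],"grip":0},
  {"rot":[0,0,0],"slide":[-0.0058,0.0016,0],"grip":0},
  {"rot":[0,0,0],"slide":[-0.0058,0.0016,0],"grip":0},
  {"rot":[0,0,0],"slide":[-0.0058,0.0016,0],"grip":0},
  {"rot":[0,0,0],"slide":[-0.0058,0.0016,0],"grip":0},
])

```text
time: 5.0
ee_pos: [0.4493, -0.218, 0.0482]
eef_rot: [0.794, 0.608, 0.001, 0.0]
ft_force: [4.4, 5.6, 7.1]
width: 0.0109
grip_force: 45.0
```

arm_command([
  {"rot":[0,0,0],"slide":[-0.0058,0.0016,0],"grip":0},
  {"rot":[0,0,0],"slide":[-0.0058,0.0016,0],"grip":0},
  {"rot":[0,0,0],"slide":[-0.0039,0.001,0],"grip":0},
  {"rot":[0,0,0],"slide":[-0.0039,0.001,0],"grip":0},
  {"rot":[0,0,0],"slide":[-0.0039,0.001,0],"grip":0},
  {"rot":[0,0,0],"slide":[0,0,0],"grip":0},
  {"rot":[0,0,0],"slide":[0,0,0],"grip":0},
  {"rot":[0,0,0],"slide":[0,0,0],"grip":0},
])

```text
time: 6.0
ee_pos: [0.433, -0.2134, 0.0486]
eef_rot: [0.794, 0.608, 0.006, 0.006]
ft_force: [41.7, -6.0, -31.9]
width: 0.0104
grip_force: 45.0
```

arm_command([
  {"rot":[0,0,0],"slide":[0.004,-0.001,0],"grip":0},
  {"rot":[0,0,0],"slide":[0.004,-0.001,0],"grip":0.45},
  {"rot":[0,0,0],"slide":[0,0,0],"grip":0.45},
  {"rot":[0,0,0],"slide":[0,0,0],"grip":0.45},
  {"rot":[0,0,0],"slide":[0,0,0.03],"grip":0.45},
  {"rot":[0,0,0],"slide":[0,0,0.04],"grip":0.45},
  {"rot":[0,0,0],"slide":[0,0,0.05],"grip":0.45},
  {"rot":[0,0,0],"slide":[0,0,0.05],"grip":0.45},
])

```text
time: 7.0
ee_pos: [0.4325, -0.2152, 0.2189]
eef_rot: [0.795, 0.607, -0.0, -0.0]
ft_force: [0.8, -0.7, -0.7]
width: 0.0392
grip_force: 0.0
```

Run:
```python
from h import *
R=sensors.read_state();print(R['ee_pos'],R['joint_positions'].round(2),R['width'])
for n in('top','wrist'):
  p=snap(n,n+'2.png')
  for k in('tray_handle','valve_block'):
    print(n,k,[(np.round(d['bbox']).tolist(),round(d['conf'],2)) for d in eyes.look_for(k,p)[:2]])
a=cv2.imread('pics/top2.png')[130:270,220:400];a=cv2.resize(a,None,fx=3,fy=3,interpolation=cv2.INTER_CUBIC)
b=cv2.imread('pics/wrist2.png')
b=cv2.resize(b,(800,500))
cv2.imwrite('pics/b2.png',b)
cv2.imwrite('pics/a2.png',a)
```

```text
[ 0.43253264 -0.21520309  0.21885575] [ 0.79  0.05 -0.43  1.81  0.02  1.29  0.09] 0.03923109249134501
top tray_handle [([266.0, 172.0, 356.0, 264.0], 0.66)]
top valve_block [([304.0, 196.0, 326.0, 224.0], 0.82)]
wrist tray_handle [([316.0, 60.0, 533.0, 250.0], 0.87)]
wrist valve_block [([381.0, 154.0, 488.0, 211.0], 0.96)]
```

View pics/wrist2.png

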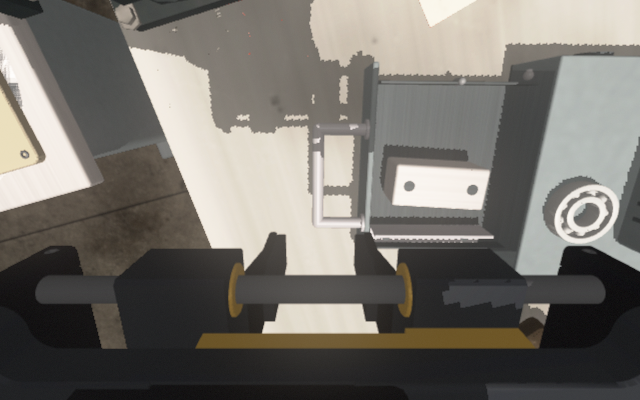

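View pics/a2.png

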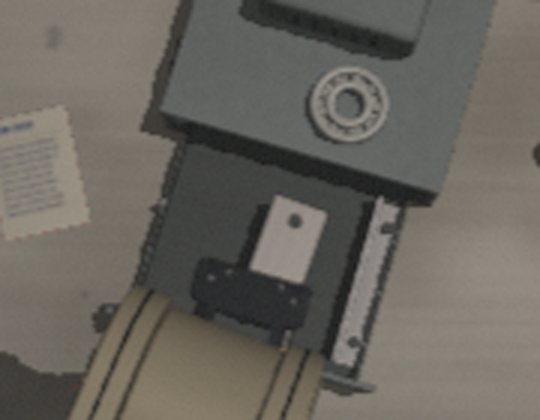

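The wrist view shows the block's top at about (388–489, 158–211), with two small holes in it. The fence strip is at about (372–494, 225–237), between the block and the gripper. In the top crop, the fence's top edge runs from (383,198) to (343,362).

Run:
```python
from h import *
p=snap('wrist')
T=np.array(p['pose']);print(T[:3,3].round(3))
im=p['pixels'];g=im.min(2)
for name,(y0,y1,x0,x1) in dict(block=(140,222,376,500),fence=(215,250,366,505)).items():
    s=g[y0:y1,x0:x1]; m=(s>150).astype(np.uint8)
    c=max(cv2.findContours(m,0,2)[0],key=cv2.contourArea)
    bx=cv2.boxPoints(cv2.minAreaRect(c))+[x0,y0];print(name,cv2.contourArea(c),bx.round(1).tolist())
    q=cv2.approxPolyDP(c,4,True)[:,0]+[x0,y0];print(q.tolist())
    z=.062 if name=='block' else .047
    u=np.array([np.cos(np.radians(-15)),np.sin(np.radians(-15))]);v=np.array([-u[1],u[0]]);h=np.array([.4325,-.2152])
    for a in q: w=atz(p,a,z)[:2]; print(a,w.round(4),'unit-rel handle',round((w-h)@u,4),round((w-h)@v,4))
cv2.imwrite('pics/z3.png',cv2.resize(im[140:250,360:510,::-1],None,fx=5,fy=5,interpolation=cv2.INTER_CUBIC))
```

```text
[ 0.454 -0.137  0.378]
block 3755.5 [[394.8, 206.6], [397.3, 164.9], [494.3, 170.7], [491.8, 212.4]]
[[401, 166], [396, 206], [486, 210], [494, 172]]
[401 166] [ 0.5183 -0.2188] unit-rel handle 0.0839 0.0187
[396 206] [ 0.505  -0.2602] unit-rel handle 0.0817 -0.0247
[486 210] [ 0.5975 -0.29  ] unit-rel handle 0.1788 -0.0295
[494 172] [ 0.6102 -0.2503] unit-rel handle 0.1807 0.0121
fence 397.5 [[372.3, 240.6], [373.0, 229.9], [497.1, 238.0], [496.4, 248.7]]
[[373, 230], [378, 241], [497, 240], [377, 237]]
[373 230] [ 0.4763 -0.2877] unit-rel handle 0.061 -0.0587
[378 241] [ 0.4789 -0.3027] unit-rel handle 0.0675 -0.0725
[497 240] [ 0.6125 -0.3376] unit-rel handle 0.2056 -0.0717
[377 237] [ 0.4789 -0.2975] unit-rel handle 0.0661 -0.0675
```

View pics/z3.png

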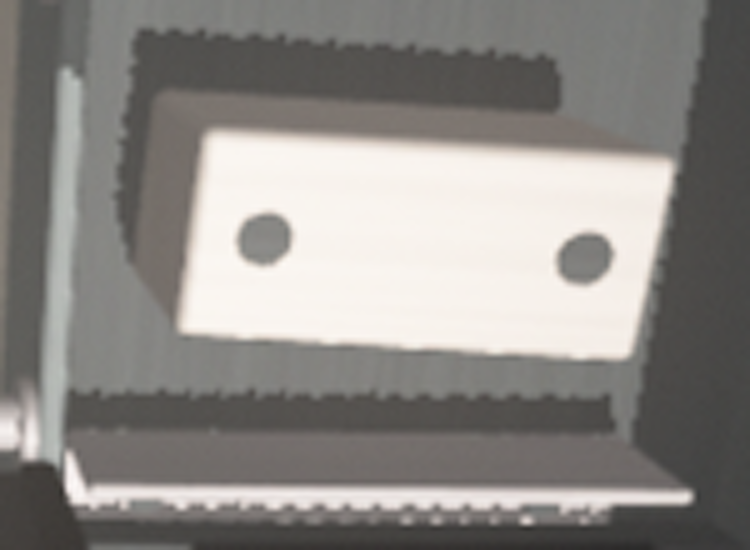

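The crop confirms the block's top corners at full-image (401,166), (494.6,172), (486,211.6) and (396,206). The fence's foot line runs from (373,226) to (485,226) and its top edge from (377,237.5) to (498,238).

Run:
```python
from h import *
p=snap('wrist')
F=[atz(p,a,.012)[:2] for a in((373,226.4),(485,226))];G=[atz(p,a,.047)[:2] for a in((377,237.6),(498.5,238.2))]
for A in(F,G):
    d=A[1]-A[0];print(np.round(A,4).tolist(),np.linalg.norm(d),np.degrees(np.arctan2(d[1],d[0])),(A[0]+A[1])/2)
H=[atz(p,a,.064)[:2] for a in((318,126),(318,224))];d=H[0]-H[1];print('handle',H,np.degrees(np.arctan2(d[1],d[0]))-90)
B=np.array([atz(p,a,.062)[:2] for a in((401.4,165.6),(494.6,172),(486.4,211.6),(396,206))]);print(B.mean(0))
```

```text
[[0.4796, -0.2985], [0.6165, -0.3351]] 0.1416270152774684 -14.94330213203652 [ 0.54804129 -0.31680276]
[[0.4787, -0.298], [0.6143, -0.3355]] 0.1407483340744172 -15.469393360679891 [ 0.54648558 -0.31674878]
handle [array([ 0.44639104, -0.15730194]), array([ 0.41906566, -0.25732266])] -15.280175837563135
[ 0.55798099 -0.25505785]
```

arm_command([
  {"rot":[0,0,10.6],"slide":[0.0157,-0.005,0],"grip":0.8},
  {"rot":[0,0,10.6],"slide":[0.0157,-0.005,0],"grip":0.8},
  {"rot":[0,0,10.6],"slide":[0.0157,-0.005,0],"grip":0.8},
  {"rot":[0,0,10.6],"slide":[0.0157,-0.005,-0.01],"grip":0.8},
  {"rot":[0,0,10.6],"slide":[0.0157,-0.005,-0.02],"grip":0.8},
  {"rot":[0,0,10.6],"slide":[0.0157,-0.005,-0.02],"grip":0.8},
  {"rot":[0,0,10.6],"slide":[0.0157,-0.005,-0.02],"grip":0.8},
  {"rot":[0,0,10.6],"slide":[0.0157,-0.005,-0.02],"grip":0.8},
])

```text
time: 8.4
ee_pos: [0.5589, -0.2551, 0.1256]
eef_rot: [0.174, 0.985, 0.0, -0.001]
ft_force: [0.7, -0.1, -0.4]
width: 0.0693
grip_force: 0.0
```

```bash
cat >> h.py <<'E'
from scipy.spatial.transform import Rotation as Ro
u=np.array([np.cos(np.radians(-15.2)),np.sin(np.radians(-15.2))]);v=np.array([-u[1],u[0]]);f0=np.array([.547,-.317])
def st():
    R=sensors.read_state();m=Ro.from_quat(R['eef_rot']).as_matrix();d=R['ee_pos'][:2]-f0
    print(R['time'],R['ee_pos'].round(4),'yaw',np.degrees(np.arctan2(m[1,1],m[0,1])).round(2),'tilt',m[:,2].round(3),'uv',(d@u).round(4),(d@v).round(4),R['joint_positions'].round(2),R['width'],R['ft_force'].round(1))
E
python3 -c "
from h import *
st()"
```

```text
8.4 [ 0.5589 -0.2551  0.1256] yaw 69.95 tilt [-0.002  0.001 -1.   ] uv -0.0047 0.0628 [ 0.78  0.44 -0.55  1.58  0.24  1.19  1.41] 0.06925846788828469 [ 0.7 -0.1 -0.4]
```

arm_command([
  {"rot":[0,0,1.8],"slide":[-0.001,0,-0.03],"grip":0.8},
  {"rot":[0,0,0],"slide":[0,0,-0.03],"grip":0.8},
  {"rot":[0,0,0],"slide":[0,0,-0.02],"grip":0.8},
  {"rot":[0,0,0],"slide":[0,0,-0.012],"grip":0.8},
  {"rot":[0,0,0],"slide":[0,0,0],"grip":0.8},
  {"rot":[0,0,0],"slide":[0,0,0],"grip":0.3},
  {"rot":[0,0,0],"slide":[0,0,0],"grip":0.3},
  {"rot":[0,0,0],"slide":[0,0,0],"grip":0.3},
], newtons=50)

```text
time: 9.4
ee_pos: [0.5583, -0.2554, 0.0362]
eef_rot: [0.162, 0.987, -0.0, 0.0]
ft_force: [0.4, -0.1, -0.0]
width: 0.0474
grip_force: 0.0
```

arm_command([
  {"rot":[0,0,0],"slide":[0,0,0],"grip":0.3},
  {"rot":[0,0,0],"slide":[0,0,0],"grip":0.3},
  {"rot":[0,0,0],"slide":[0,0,0.005],"grip":0.3},
  {"rot":[0,0,0],"slide":[0,0,0.01],"grip":0.3},
  {"rot":[0,0,0],"slide":[0,0,0.015],"grip":0.3},
  {"rot":[0,0,0],"slide":[0,0,0.02],"grip":0.3},
  {"rot":[0,0,0],"slide":[0,0,0.02],"grip":0.3},
  {"rot":[0,0,0],"slide":[0,0,0.01],"grip":0.3},
])

```text
time: 10.4
ee_pos: [0.5588, -0.2555, 0.1178]
eef_rot: [0.162, 0.987, -0.0, 0.001]
ft_force: [-0.7, -0.2, -5.5]
width: 0.0452
grip_force: 50.0
```

```bash
python3 -c "
from h import *
st()"
```

```text
10.4 [ 0.5588 -0.2555  0.1178] yaw 71.4 tilt [ 0.002 -0.001 -1.   ] uv -0.0047 0.0624 [ 0.79  0.44 -0.55  1.6   0.24  1.17  1.43] 0.04522509785508135 [-0.7 -0.2 -5.5]
```

arm_command([
  {"rot":[0,0,-5],"slide":[0.0013,-0.0107,0],"grip":0.3},
  {"rot":[0,0,-10.4],"slide":[0,0,0],"grip":0.3},
  {"rot":[0,0,-10.4],"slide":[0,0,0],"grip":0.3},
  {"rot":[0,0,-10.4],"slide":[0,0,0],"grip":0.3},
  {"rot":[0,0,-10.4],"slide":[0,0,0],"grip":0.3},
  {"rot":[0,0,-10.4],"slide":[0,0,0],"grip":0.3},
  {"rot":[0,0,-10.4],"slide":[0,0,0],"grip":0.3},
  {"rot":[0,0,-10.4],"slide":[0,0,0],"grip":0.3},
])

```text
time: 11.4
ee_pos: [0.5592, -0.2658, 0.1157]
eef_rot: [0.747, 0.664, 0.0, -0.0]
ft_force: [0.1, 1.1, -5.6]
width: 0.0459
grip_force: 50.0
```

arm_command([
  {"rot":[0,0,-10.4],"slide":[0,0,0],"grip":0.3},
  {"rot":[0,0,-10.4],"slide":[0,0,0],"grip":0.3},
  {"rot":[0,0,-10.4],"slide":[0,0,0],"grip":0.3},
  {"rot":[0,0,-10.4],"slide":[0,0,0],"grip":0.3},
  {"rot":[0,0,-10.4],"slide":[0,0,0],"grip":0.3},
  {"rot":[0,0,-10.4],"slide":[0,0,0],"grip":0.3},
  {"rot":[0,0,-10.4],"slide":[0,0,0],"grip":0.3},
  {"rot":[0,0,-10.4],"slide":[0,0,0],"grip":0.3},
])

```text
time: 12.4
ee_pos: [0.5593, -0.2656, 0.1157]
eef_rot: [1.0, 0.001, -0.0, -0.0]
ft_force: [-0.5, 0.2, -5.5]
width: 0.0459
grip_force: 50.0
```

```bash
python3 -c "
from h import *
st()"
```

```text
12.4 [ 0.5593 -0.2656  0.1157] yaw -89.92 tilt [-0.  0. -1.] uv -0.0016 0.0528 [ 0.43  0.4  -0.08  1.6   0.03  1.14 -1.22] 0.045945493618001675 [-0.5  0.2 -5.5]
```

arm_command([
  {"rot":[0,0,-7.6],"slide":[0.001,0,0],"grip":0.3},
  {"rot":[0,0,-7.5],"slide":[0,0,0],"grip":0.3},
  {"rot":[0,0,0],"slide":[0,0,-0.025],"grip":0.3},
  {"rot":[0,0,0],"slide":[0,0,-0.025],"grip":0.3},
  {"rot":[0,0,0],"slide":[0,0,-0.015],"grip":0.3},
  {"rot":[0,0,0],"slide":[0,0,-0.008],"grip":0.3},
  {"rot":[0,0,0],"slide":[0,0,-0.003],"grip":0.3},
  {"rot":[0,0,0],"slide":[0,0,0],"grip":0.3},
])

```text
time: 13.4
ee_pos: [0.5607, -0.2661, 0.0401]
eef_rot: [0.992, -0.128, 0.0, 0.0]
ft_force: [-0.4, 0.4, -6.1]
width: 0.0455
grip_force: 50.0
```

```bash
python3 -c "
from h import *
st()"
```

```text
13.4 [ 0.5607 -0.2661  0.0401] yaw -104.7 tilt [ 0.001 -0.    -1.   ] uv -0.0001 0.0527 [ 0.4   0.48 -0.04  1.66  0.02  1.   -1.47] 0.04545012993173581 [-0.4  0.4 -6.1]
```

arm_command([
  {"rot":[0,0,-0.4],"slide":[0,0,-0.003],"grip":0.3},
  {"rot":[0,0,0],"slide":[0,0,-0.001],"grip":0.3},
  {"rot":[0,0,0],"slide":[0,0,0],"grip":0.68},
  {"rot":[0,0,0],"slide":[0,0,0],"grip":0.68},
  {"rot":[0,0,0],"slide":[0,0,0],"grip":0.68},
  {"rot":[0,0,0],"slide":[0,0,0.02],"grip":0.68},
  {"rot":[0,0,0],"slide":[0,0,0.03],"grip":0.68},
  {"rot":[0,0,0],"slide":[0,0,0.035],"grip":0.68},
])

```text
time: 14.4
ee_pos: [0.5604, -0.266, 0.1227]
eef_rot: [0.991, -0.131, 0.0, 0.0]
ft_force: [0.9, 0.6, -0.1]
width: 0.0589
grip_force: 0.0
```

Run:
```python
from h import *
st()
p=snap('wrist','w4.png')
print([(np.round(d['bbox']).tolist(),round(d['conf'],2)) for d in eyes.look_for('valve_block',p)[:2]])
```

```text
14.4 [ 0.5604 -0.266   0.1227] yaw -105.1 tilt [ 0. -0. -1.] uv -0.0004 0.0527 [ 0.4   0.39 -0.03  1.6   0.01  1.15 -1.48] 0.05886661723773303 [ 0.9  0.6 -0.1]
[([289.0, 138.0, 351.0, 269.0], 0.59)]
```

View pics/w4.png

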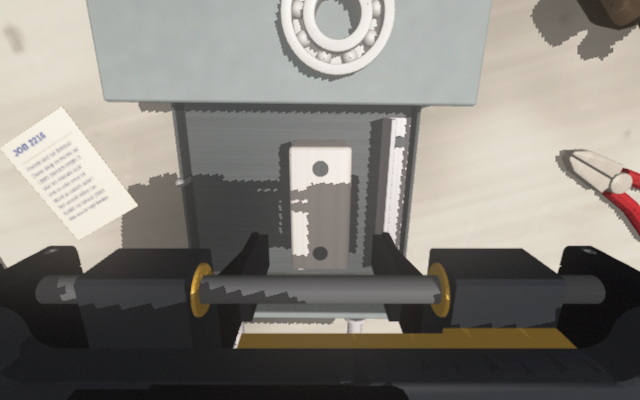

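The block stands at columns 290–351, parallel to the fence (inner edge at column ~385), with its tray still out. Next I push it with both fingertips spread along its left face.

arm_command([
  {"rot":[0,0,10.4],"slide":[0.0021,0.0075,0],"grip":0.68},
  {"rot":[0,0,10.4],"slide":[0.0021,0.0075,0],"grip":0.68},
  {"rot":[0,0,10.4],"slide":[0.002,0.0075,0],"grip":0.68},
  {"rot":[0,0,10.4],"slide":[0.002,0.0075,0],"grip":0.68},
  {"rot":[0,0,10.4],"slide":[0.002,0.0075,0],"grip":0.68},
  {"rot":[0,0,10.4],"slide":[0.002,0.0075,0],"grip":0.68},
  {"rot":[0,0,10.4],"slide":[0.002,0.0075,0],"grip":0.68},
  {"rot":[0,0,10.4],"slide":[0.002,0.0075,0],"grip":0.68},
])

```text
time: 15.5
ee_pos: [0.5767, -0.2059, 0.1214]
eef_rot: [0.827, 0.562, 0.0, 0.0]
ft_force: [0.3, 0.3, -0.3]
width: 0.0591
grip_force: 0.0
```

arm_command([
  {"rot":[0,0,6.7],"slide":[0,0,0],"grip":0.68},
  {"rot":[0,0,0],"slide":[0,0,-0.02],"grip":0.68},
  {"rot":[0,0,0],"slide":[0,0,-0.03],"grip":0.68},
  {"rot":[0,0,0],"slide":[0,0,-0.025],"grip":0.68},
  {"rot":[0,0,0],"slide":[0,0,-0.01],"grip":0.68},
  {"rot":[0,0,0],"slide":[0,0,0],"grip":0.68},
  {"rot":[0,0,0],"slide":[-0.0021,-0.0077,0],"grip":0.68},
  {"rot":[0,0,0],"slide":[-0.0021,-0.0077,0],"grip":0.68},
])

```text
time: 16.5
ee_pos: [0.5727, -0.2225, 0.0366]
eef_rot: [0.795, 0.607, 0.0, 0.001]
ft_force: [-0.5, -0.0, 0.0]
width: 0.0594
grip_force: 0.0
```

```bash
python3 -c "
from h import *
st()"
```

```text
16.5 [ 0.5727 -0.2225  0.0366] yaw -15.24 tilt [ 0.002 -0.001 -1.   ] uv 0.0 0.098 [ 0.53  0.49 -0.29  1.67  0.16  1.   -0.09] 0.059362027723057854 [-0.5 -0.   0. ]
```

arm_command([
  {"rot":[0,0,0],"slide":[-0.0013,-0.0048,0],"grip":0.68},
  {"rot":[0,0,0],"slide":[-0.0013,-0.0048,0],"grip":0.68},
  {"rot":[0,0,0],"slide":[-0.0013,-0.0048,0],"grip":0.68},
  {"rot":[0,0,0],"slide":[-0.0013,-0.0048,0],"grip":0.68},
  {"rot":[0,0,0],"slide":[-0.0013,-0.0048,0],"grip":0.68},
  {"rot":[0,0,0],"slide":[-0.0013,-0.0048,0],"grip":0.68},
  {"rot":[0,0,0],"slide":[-0.0013,-0.0048,0],"grip":0.68},
  {"rot":[0,0,0],"slide":[-0.0005,-0.0019,0],"grip":0.68},
])

```text
time: 17.5
ee_pos: [0.5627, -0.2573, 0.0357]
eef_rot: [0.795, 0.607, 0.0, 0.0]
ft_force: [0.4, 4.3, 3.7]
width: 0.0591
grip_force: 2.2
```

```bash
python3 -c "
from h import *
st()"
```

```text
17.5 [ 0.5627 -0.2573  0.0357] yaw -15.22 tilt [ 0. -0. -1.] uv -0.0005 0.0617 [ 0.58  0.5  -0.28  1.66  0.16  1.01 -0.02] 0.0591087064134664 [0.4 4.3 3.7]
```

arm_command([
  {"rot":[0,0,0],"slide":[-0.0004,-0.0015,0],"grip":0.68},
  {"rot":[0,0,0],"slide":[-0.0004,-0.0015,0],"grip":0.68},
  {"rot":[0,0,0],"slide":[-0.0003,-0.001,0],"grip":0.68},
  {"rot":[0,0,0],"slide":[-0.0003,-0.001,0],"grip":0.68},
  {"rot":[0,0,0],"slide":[-0.0003,-0.001,0],"grip":0.68},
  {"rot":[0,0,0],"slide":[-0.0003,-0.001,0],"grip":0.68},
  {"rot":[0,0,0],"slide":[0,0,0],"grip":0.68},
  {"rot":[0,0,0],"slide":[0,0,0],"grip":0.68},
])

```text
time: 18.5
ee_pos: [0.5617, -0.261, 0.0356]
eef_rot: [0.794, 0.608, 0.001, -0.001]
ft_force: [2.9, 11.3, 3.4]
width: 0.0593
grip_force: 6.1
```

```bash
python3 -c "
from h import *
st()"
```

```text
18.5 [ 0.5617 -0.261   0.0356] yaw -15.11 tilt [ 0.001  0.003 -1.   ] uv -0.0005 0.0579 [ 0.58  0.5  -0.28  1.65  0.15  1.01 -0.01] 0.059311381677108685 [ 2.9 11.3  3.4]
```

arm_command([
  {"rot":[0,0,0],"slide":[-0.0003,-0.001,0],"grip":0.68},
  {"rot":[0,0,0],"slide":[-0.0003,-0.001,0],"grip":0.68},
  {"rot":[0,0,0],"slide":[-0.0003,-0.001,0],"grip":0.68},
  {"rot":[0,0,0],"slide":[-0.0003,-0.001,0],"grip":0.68},
  {"rot":[0,0,0],"slide":[0,0,0],"grip":0.68},
  {"rot":[0,0,0],"slide":[0,0,0],"grip":0.68},
  {"rot":[0,0,0],"slide":[0,0,0],"grip":0.68},
  {"rot":[0,0,0],"slide":[0,0,0],"grip":0.68},
])

```text
time: 19.5
ee_pos: [0.5619, -0.2612, 0.0357]
eef_rot: [0.793, 0.609, 0.003, -0.002]
ft_force: [5.7, 21.1, 6.3]
width: 0.059
grip_force: 11.2
```

Run:
```python
from h import *
st()
p=snap('wrist','w5.png')
cv2.imwrite('pics/w5.png',cv2.resize(p['pixels'][60:330,180:500,::-1],None,fx=2.2,fy=2.2))
```

```text
19.5 [ 0.5619 -0.2612  0.0357] yaw -14.98 tilt [ 0.002  0.007 -1.   ] uv -0.0003 0.0578 [ 0.59  0.5  -0.28  1.65  0.15  1.01 -0.  ] 0.059027339078226895 [ 5.7 21.1  6.3]
```

View pics/w5.png

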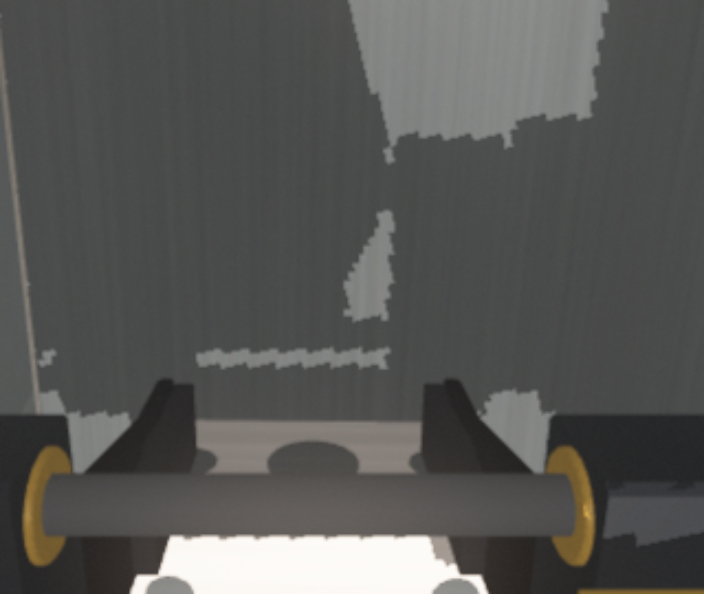

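The three bores now show on the face at the fingers, away from the fence (crop (200–430, 440–470)). The firm stop at 21 N fits contact with the fence. I back off and check.

arm_command([
  {"rot":[0,0,0],"slide":[0.0026,0.0096,0],"grip":0.68},
  {"rot":[0,0,0],"slide":[0.0026,0.0096,0],"grip":0.68},
  {"rot":[0,0,0],"slide":[0.0026,0.0096,0],"grip":0.68},
  {"rot":[0,0,0],"slide":[0,0,0.04],"grip":0.45},
  {"rot":[0,0,0],"slide":[-0.02,0.005,0.05],"grip":0.45},
  {"rot":[0,0,0],"slide":[-0.04,0.005,0.05],"grip":0.45},
  {"rot":[0,0,0],"slide":[-0.04,0.005,0.03],"grip":0.45},
  {"rot":[0,0,0],"slide":[-0.037,0,0],"grip":0.45},
])

```text
time: 20.55
ee_pos: [0.4313, -0.2245, 0.2069]
eef_rot: [0.794, 0.607, 0.001, 0.002]
ft_force: [-0.3, -0.6, -0.3]
width: 0.0389
grip_force: 0.0
```

Run:
```python
from h import *
st()
p=snap('wrist')
print([(np.round(d['bbox']).tolist(),round(d['conf'],2)) for d in eyes.look_for('tray_handle',p)[:2]])
print([(np.round(d['bbox']).tolist(),round(d['conf'],2)) for d in eyes.look_for('valve_block',p)[:2]])
cv2.imwrite('pics/w6.png',cv2.resize(p['pixels'][60:280,290:570,::-1],None,fx=2.7,fy=2.7,interpolation=cv2.INTER_CUBIC))
for x in ((.433+.013,-.2152+.048,.064),(.433-.013,-.2152-.048,.064)): print(proj(p,x))
```

```text
20.55 [ 0.4313 -0.2245  0.2069] yaw -15.21 tilt [ 0.004 -0.003 -1.   ] uv -0.1359 0.0589 [ 0.68  0.05 -0.3   1.83  0.02  1.26  0.11] 0.03892582342796772 [-0.3 -0.6 -0.3]
[([313.0, 49.0, 545.0, 250.0], 0.76)]
[([390.0, 186.0, 496.0, 235.0], 0.59)]
[317.80598591 126.54632819]
[318.02584667 223.3645502 ]
```

View pics/w6.png

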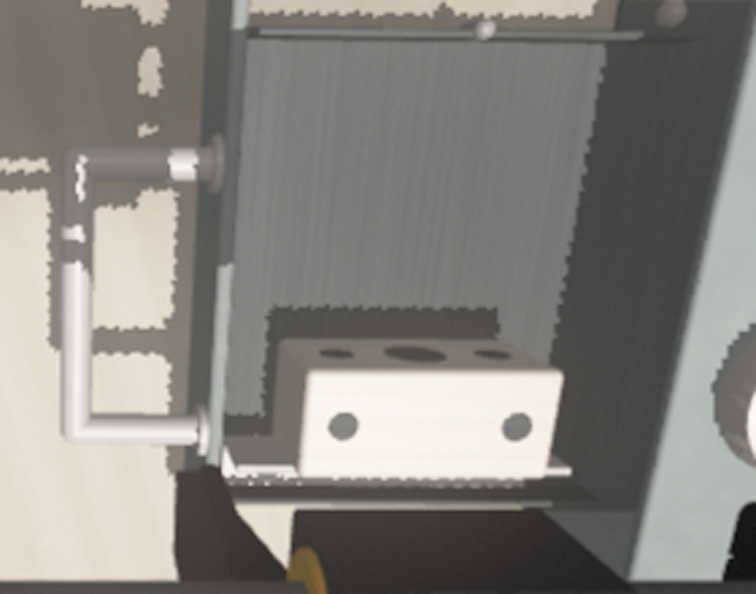

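The block lies flush along the fence with its bores facing away. The handle bar is at crop column 77 (full-image 318), matching the projection. I also compute the block's position along the fence.

Run:
```python
from h import *
p=snap('wrist')
for a in((401.9,235.9),(493,235.9),(401.9,197),(498,197)):
    w=atz(p,a,.062)[:2]-f0;print(a,(w@u).round(4),(w@v).round(4))
for a in((375,234.5),(501,234.8)):
    w=atz(p,a,.047)[:2]-f0;print(a,(w@u).round(4),(w@v).round(4))
```

```text
(401.9, 235.9) -0.0489 0.0034
(493, 235.9) 0.0483 0.0031
(401.9, 197) -0.0522 0.0467
(498, 197) 0.0464 0.0465
(375, 234.5) -0.0748 -0.0015
(501, 234.8) 0.0662 -0.0023
```

arm_command([
  {"rot":[0,0,0],"slide":[0.001,0.004,-0.03],"grip":0.45},
  {"rot":[0,0,0],"slide":[0.001,0.004,-0.04],"grip":0.45},
  {"rot":[0,0,0],"slide":[0,0,-0.04],"grip":0.45},
  {"rot":[0,0,0],"slide":[0,0,-0.035],"grip":0.45},
  {"rot":[0,0,0],"slide":[0,0,-0.013],"grip":0.45},
  {"rot":[0,0,0],"slide":[0,0,0],"grip":0.1},
  {"rot":[0,0,0],"slide":[0,0,0],"grip":0},
  {"rot":[0,0,0],"slide":[0,0,0],"grip":0},
], newtons=40)

```text
time: 21.75
ee_pos: [0.4342, -0.2166, 0.0474]
eef_rot: [0.794, 0.607, 0.0, 0.001]
ft_force: [-0.2, 0.0, -0.2]
width: 0.0172
grip_force: 0.0
```

arm_command([
  {"rot":[0,0,0],"slide":[0,0,0],"grip":0},
  {"rot":[0,0,0],"slide":[0,0,0],"grip":0},
  {"rot":[0,0,0],"slide":[0.0019,-0.0005,0],"grip":0},
  {"rot":[0,0,0],"slide":[0.0039,-0.001,0],"grip":0},
  {"rot":[0,0,0],"slide":[0.0058,-0.0016,0],"grip":0},
  {"rot":[0,0,0],"slide":[0.0077,-0.0021,0],"grip":0},
  {"rot":[0,0,0],"slide":[0.0077,-0.0021,0],"grip":0},
  {"rot":[0,0,0],"slide":[0.0077,-0.0021,0],"grip":0},
])

```text
time: 22.75
ee_pos: [0.4684, -0.2263, 0.047]
eef_rot: [0.795, 0.607, -0.0, 0.0]
ft_force: [-3.3, 0.3, 6.1]
width: 0.0105
grip_force: 40.0
```

arm_command([
  {"rot":[0,0,0],"slide":[0.0058,-0.0016,0],"grip":0},
  {"rot":[0,0,0],"slide":[0.0058,-0.0016,0],"grip":0},
  {"rot":[0,0,0],"slide":[0.0058,-0.0016,0],"grip":0},
  {"rot":[0,0,0],"slide":[0.0058,-0.0016,0],"grip":0},
  {"rot":[0,0,0],"slide":[0.0058,-0.0016,0],"grip":0},
  {"rot":[0,0,0],"slide":[0.0058,-0.0016,0],"grip":0},
  {"rot":[0,0,0],"slide":[0.0058,-0.0016,0],"grip":0},
  {"rot":[0,0,0],"slide":[0.0058,-0.0016,0],"grip":0},
])

```text
time: 23.75
ee_pos: [0.5146, -0.2393, 0.047]
eef_rot: [0.795, 0.607, -0.0, 0.0]
ft_force: [-3.3, -1.2, 6.2]
width: 0.011
grip_force: 40.0
```

arm_command([
  {"rot":[0,0,0],"slide":[0.0058,-0.0016,0],"grip":0},
  {"rot":[0,0,0],"slide":[0.0058,-0.0016,0],"grip":0},
  {"rot":[0,0,0],"slide":[0.0058,-0.0016,0],"grip":0},
  {"rot":[0,0,0],"slide":[0.0058,-0.0016,0],"grip":0},
  {"rot":[0,0,0],"slide":[0.0058,-0.0016,0],"grip":0},
  {"rot":[0,0,0],"slide":[0.0058,-0.0016,0],"grip":0},
  {"rot":[0,0,0],"slide":[0.0058,-0.0016,0],"grip":0},
  {"rot":[0,0,0],"slide":[0.0058,-0.0016,0],"grip":0},
])

```text
time: 24.75
ee_pos: [0.5609, -0.2524, 0.0471]
eef_rot: [0.795, 0.607, -0.0, 0.001]
ft_force: [-4.5, -1.2, 5.9]
width: 0.0107
grip_force: 40.0
```

Past the catch. I continue slower to home.

arm_command([
  {"rot":[0,0,0],"slide":[0.0039,-0.001,0],"grip":0},
  {"rot":[0,0,0],"slide":[0.0039,-0.001,0],"grip":0},
  {"rot":[0,0,0],"slide":[0.0029,-0.0008,0],"grip":0},
  {"rot":[0,0,0],"slide":[0.0029,-0.0008,0],"grip":0},
  {"rot":[0,0,0],"slide":[0.0029,-0.0008,0],"grip":0},
  {"rot":[0,0,0],"slide":[0.0029,-0.0008,0],"grip":0},
  {"rot":[0,0,0],"slide":[0.0029,-0.0008,0],"grip":0},
  {"rot":[0,0,0],"slide":[0.0029,-0.0008,0],"grip":0},
])

```text
time: 25.75
ee_pos: [0.5859, -0.2594, 0.0471]
eef_rot: [0.795, 0.607, -0.0, 0.001]
ft_force: [-3.5, -1.6, 5.7]
width: 0.0105
grip_force: 40.0
```

arm_command([
  {"rot":[0,0,0],"slide":[0.0019,-0.0005,0],"grip":0},
  {"rot":[0,0,0],"slide":[0.0019,-0.0005,0],"grip":0},
  {"rot":[0,0,0],"slide":[0.0019,-0.0005,0],"grip":0},
  {"rot":[0,0,0],"slide":[0.0019,-0.0005,0],"grip":0},
  {"rot":[0,0,0],"slide":[0.0019,-0.0005,0],"grip":0},
  {"rot":[0,0,0],"slide":[0.0019,-0.0005,0],"grip":0},
  {"rot":[0,0,0],"slide":[0,0,0],"grip":0},
  {"rot":[0,0,0],"slide":[0,0,0],"grip":0},
])

```text
time: 26.75
ee_pos: [0.5863, -0.2596, 0.0465]
eef_rot: [0.795, 0.606, -0.008, -0.009]
ft_force: [-57.6, 16.4, 47.3]
width: 0.0109
grip_force: 40.0
```

arm_command([
  {"rot":[0,0,0],"slide":[-0.0039,0.001,0],"grip":0},
  {"rot":[0,0,0],"slide":[-0.0039,0.001,0],"grip":0},
  {"rot":[0,0,0],"slide":[-0.001,0.0003,0],"grip":0.4},
  {"rot":[0,0,0],"slide":[0,0,0],"grip":0.4},
  {"rot":[0,0,0],"slide":[-0.002,0.0005,0],"grip":0.4},
  {"rot":[0,0,0],"slide":[0,0,0.03],"grip":0.4},
  {"rot":[0,0,0],"slide":[0,0,0.05],"grip":0.4},
  {"rot":[0,0,0],"slide":[0,0,0.05],"grip":0.4},
])

```text
time: 27.75
ee_pos: [0.5867, -0.258, 0.1775]
eef_rot: [0.794, 0.607, 0.0, -0.0]
ft_force: [1.4, -0.6, -0.5]
width: 0.0347
grip_force: 0.0
```

arm_command([
  {"rot":[0,0,0],"slide":[-0.02,0.01,0.02],"grip":0.4},
  {"rot":[0,0,0],"slide":[-0.04,0.02,0],"grip":0.4},
  {"rot":[0,0,0],"slide":[-0.04,0.03,0],"grip":0.4},
  {"rot":[0,0,0],"slide":[-0.04,0.03,0],"grip":0.4},
  {"rot":[0,0,0],"slide":[0,0.03,0],"grip":0.4},
  {"rot":[0,0,0],"slide":[0,0,0],"grip":0.4},
  {"rot":[0,0,0],"slide":[0,0,0],"grip":0.4},
  {"rot":[0,0,0],"slide":[0,0,0],"grip":0.4},
])

```text
time: 28.75
ee_pos: [0.4468, -0.139, 0.1961]
eef_rot: [0.795, 0.607, 0.0, -0.0]
ft_force: [0.8, -0.1, 0.4]
width: 0.0349
grip_force: 0.0
```

Run:
```python
from h import *
st()
a=snap('top');
for k in('tray_handle','bearing','jar','pliers'): print(k,[(np.round(d['bbox']).tolist(),round(d['conf'],2)) for d in eyes.look_for(k,a)[:2]])
b=cv2.resize(a['pixels'][80:300,150:490,::-1],None,fx=2.2,fy=2.2,interpolation=cv2.INTER_CUBIC)
cv2.imwrite('pics/t7.png',b)
```

```text
28.75 [ 0.4468 -0.139   0.1961] yaw -15.26 tilt [-0.  0. -1.] uv -0.1433 0.1455 [ 0.57  0.02 -0.37  1.88  0.01  1.24 -0.07] 0.03493763566516581 [ 0.8 -0.1  0.4]
tray_handle [([276.0, 170.0, 364.0, 215.0], 0.72)]
bearing [([320.0, 152.0, 348.0, 176.0], 0.91)]
jar [([176.0, 137.0, 202.0, 164.0], 0.88)]
pliers [([407.0, 225.0, 466.0, 285.0], 0.56)]
```

View pics/t7.png

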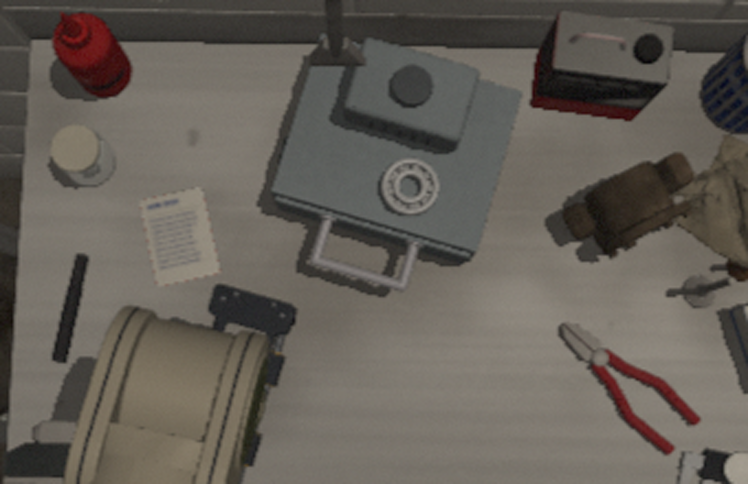

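The handle (crop (313,260)–(402,287)) now sits slightly further in than at the start. The jar, pliers and bearing have not moved. I hand in.

```bash
python3 -c "
from h import *
print(order.close_job())"
```

```text
the job is handed in; nothing more can be done
None
```

I handed the job in at about 29 s of the 72 s limit, with no verdict returned: I pulled the tray to its stop, turned the block and pressed its plain face against the fence (checked before closing), then pushed the tray home, with the jar, pliers and bearing unmoved in the last picture.

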